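Set the bench air valve: close to the stop, back off two turns, hold

TASK

Set the compressed-air valve on the electronics bench: take the red crank handle on the blue handwheel and wind it clockwise (seen from above) until the valve is shut on its stop, then wind it back anticlockwise by exactly two full turns. The wheel creeps shut if it is let go, so finish with the fingers still gripping the red handle and holding the wheel still at that setting. Leave everything else on the bench where it is.

Things in the scene. Friction and masses are not known exactly. Their poses are not given: they have to be found in the camera images.
- valve (a joint): Handwheel angle about its upright axis, rad: 0 = shut on the hard stop (handle then on air_unit's +x side of the hub); grows anticlockwise from above, 6.283 a turn, upper stop at 22. Starts 2 to 5.5 open. Friction 0.07 N m, plus a spring that pulls it shut with 0.011 N m per rad: let go, it stays up to about one turn open, and creeps back if open more.
- crank_handle: The red upright crank handle: a plain cylinder 20 mm in diameter and 50 mm tall standing on the blue rim, 50 mm from the wheel's axis. Origin at its centre, 150 mm above the bench; its lower end is 2 mm above the top of the rim's bar. It spins freely on its own pin, so a gripper can hold it without turning as the wheel goes round.
- wheel_hub (a point): Centre of the blue handwheel (three spokes, rim circle 50 mm in radius, bar 12 mm thick), on its upright axis, 117 mm above the bench and level with the middle of the rim. Nothing of the wheel but the handle rises more than 10 mm above this point.
- air_unit: The fixed air unit under the wheel, bolted down: dark plate 120 x 210 x 10 mm, aluminium valve block, clear filter bowl towards -y and round gauge towards +y, all lower than 85 mm, brass bonnet in the middle carrying the wheel. Origin on the wheel's axis at bench height; z up, x across the pipe line (y runs along it, towards the gauge).
- multimeter: Bystander, leave alone: black handheld meter, 160 x 78 x 38 mm; origin at its underside's centre.
- spool: Bystander, leave alone: white reel of copper wire, 60 mm across, 34 mm high; origin at its underside's centre.
- parts_tub: Bystander, leave alone: small clear round tub, 76 mm across, 40 mm high; origin at its underside's centre.
- drink_can: Bystander, leave alone: red drink can, 66 mm across, 115 mm high; origin at its underside's centre.
- tape_roll: Bystander, leave alone: blue roll of tape lying flat, 100 mm across, 24 mm high; origin at its underside's centre.
- circuit_board: Bystander, leave alone: green circuit board, 100 x 80 mm, about 14 mm high; origin at its underside's centre.
- screwdriver: Bystander, leave alone: screwdriver lying on the bench, handle to its -x; origin at its underside's centre.

How it is judged:
On the way:
1. the valve is shut on its stop (value of joint valve below 0.1 rad), for 0.2 s.
At the end, for the whole second after the job is handed in: After being shut on its stop (within 0.1 rad, 0.2 s), the valve stands still two turns open (12.57 rad within 0.26 rad, 15 degrees) while through the last second the fingers grip the red handle (over 4 N, grasp point within 20 mm of its centre from above, 35 mm overall) (value of joint valve between 12.306 and 12.826 rad and velocity of joint valve between -0.1 and 0.1 rad/s and contact force between the fingers and crank_handle above 4 N and horizontal distance between the grasp point and crank_handle below 0.02 m and distance between the grasp point and crank_handle below 0.035 m); the arm keeps its last pose, push and grip.
It fails at once if a bystander on the bench is moved by more than 20 mm (distance of any of multimeter, spool, parts_tub, drink_can, tape_roll, circuit_board, screwdriver from where it was at the start of the episode above 0.02 m).
It also fails if it takes over 64 s, if anything falls off the work surface, if the arm or the gripper's body presses on something with over 40 N, if the wrist force passes 120 N, or if a joint passes its speed limit or range.

ROBOT

A 6-joint arm with a two-finger parallel gripper is mounted at the origin on the work surface. World frame = base frame: x ahead of the robot, y to its left, z up, the work surface at z = 0. Lengths are in m, angles in rad, forces in N, time in s.
With the tool pointing down it reaches from about 0.3 to 0.775 m from the base axis. Payload 14.6 kg.
Tool frame: the origin (TCP) lies midway between the tips of the shut fingers; the grasp point (between the pads) lies 19 mm behind it (grasp_offset is the distance from the TCP to the grasp point, in m); z points along the fingers, y is the line along which they close (so a half turn about z gives the same grasp; the last joint's range is limited). The gripper opens to 94 mm and grips with 3 to 60 N. Pads are 16 mm wide; open, the fingers measure 119 mm over their backs; the gripper's body (75 mm by 177 mm) begins 78 mm behind the grasp point.
Start: joints at [-1.27, 0.3, 1.521, -0, 1.321, -0.067], TCP at [0.198, -0.513, 0.205] pointing down, gripper open.
Joint ranges: [-3.03, 3.03], [-0.79, 2.21], [0.23, 2.52], [-1.04, 4.18], [0, 3.07], [-2.55, 2.55]. Speed limits (rad/s): [2.22, 2.22, 2.57, 3.14, 3.14, 3.14].

INTERFACE

Orientations are given as [roll, pitch, yaw] about the fixed x, y, z axes, in that order (R = Rz(yaw) Ry(pitch) Rx(roll)).
In Python, from station import * gives the robot as it stands. The module is installed in compiled form; this text tells all that it offers.
- The arm moves only by the tool send_rows, never from a script. Its argument "rows" is a list of rows, each an object of numbers: "dx", "dy", "dz": the shift along the tool's x, y, z in mm; "roll": the turn about the tool's z in degrees; "jaw": the closure, from -1 (fully open) to 1 (shut). In form: [{"dx": .., "dy": .., "dz": .., "roll": .., "jaw": ..}, ...]. A call has 1 to 12 rows; each row shifts and turns the commanded pose from where the row before left it, along the tool's axes as they then stand; what a row does not reach is not made up. A row lasts 1/12 s, in which the tool goes at most 41.7 mm and 7.16 degrees, less where a joint would pass 70% of its speed; a pose out of reach is approached as far as the arm can. A call is refused whole if a number of a shift passes 41.7 or a number of a turn 7.16, either way. A call with a gripper value outside its range is refused whole. The fingers move at their own pace and stop on an object; "force" is the grip in N (left out, the last holds). Time passes only in rows, so rows that do not move let the fingers close. It gives the time, the measured TCP pose, the force, the opening and the grip force at its end, in the units of the state.
- get_obs(): the state, without advancing time (a new reading comes with each control period).
- camera(name): name is "scene" or "side" or "wrist"; returns a dict with "frame" (480x640x3 uint8, red, green, blue), "z_map" (480x640 float32, m along the optical axis (not along the pixel's ray), 0 where there is no reading), "camera_matrix" (3x3 intrinsics, pixels), "rvec" (rotation vector, rad) and "tvec" (3), from world to camera coordinates, as OpenCV has them. Camera axes: x right, y down, z forward; pixel columns grow to the right and rows downward; lengths in m; the calibration is good to about 2 mm. A picture is of the moment at which its call begins.
- hand_in(): hands the job in; it is judged then, once.
The state is a dict: "time_s": time; "qpos": joint angles; "joint_vel": joint speeds; "tau": joint torques, N m; "ee_pos": TCP position; "eef_rot": TCP orientation; "force": force on the tool from outside, world axes, zero at the start; "moment": the same for the moment, N m; "grip_width": finger opening in m; "grip_force": force on a finger pad.
Only numpy, scipy, OpenCV 4.12 (cv2) and the standard library are available. Lean on these libraries where they do the work, as an engineer would, in place of code of your own. Each camera call takes 0.05 s, during which the arm holds its last target. There are 200 camera calls.

## Working session

There is one attempt and no reset: what is moved stays moved. The work goes in short steps, Python scripts to look and compute and a tool call to move; the robot and the scene stay as the last step left them, time stands still between calls to the robot, and variables do not carry over. Pictures are saved under pics/ and viewed, at most 10 in all, crops included, and the job is handed in when it is done.

Besides the shell and the picture viewer there is one more tool, called after "Request:" as a command line: name --argument value ..., lists and objects as JSON in quotes. send_rows: Moves the arm, as the interface text tells. Its arguments: {"type":"object","properties":{"rows":{"type":"array"},"force":{"type":"number"}},"required":["rows"]}

```bash
mkdir -p pics
cat > h.py <<'E'
from station import *
import numpy as np, cv2
def save(name,fn):
    c=camera(name); cv2.imwrite('pics/'+fn,c['frame'][:,:,::-1]); np.savez('pics/'+fn+'.npz',**c); return c
def unproj(c,u,v,z):
    K=c['camera_matrix']; R=cv2.Rodrigues(np.array(c['rvec'],float))[0]; t=np.array(c['tvec'],float).ravel()
    p=np.array([(u-K[0,2])/K[0,0]*z,(v-K[1,2])/K[1,1]*z,z]); return R.T@(p-t)
def cloud(c):
    K=c['camera_matrix']; R=cv2.Rodrigues(np.array(c['rvec'],float))[0]; t=np.array(c['tvec'],float).ravel()
    z=c['z_map']; v,u=np.indices(z.shape)
    p=np.stack([(u-K[0,2])/K[0,0]*z,(v-K[1,2])/K[1,1]*z,z],-1); return (p-t)@R
E
python3 - <<'E'
from h import *
a=save('scene','s1.png'); b=save('side','d1.png')
cv2.imwrite('pics/both.png',cv2.resize(np.hstack([a['frame'],b['frame']])[:,:,::-1],(800,300),interpolation=cv2.INTER_AREA))
o=get_obs(); print(o)
for c in (a,b):
    P=cloud(c); f=cv2.cvtColor(c['frame'],cv2.COLOR_RGB2HSV); h,s,v=f[...,0],f[...,1],f[...,2]
    for nm,m in (('red',((h<8)|(h>172))&(s>140)&(v>60)),('blue',(h>98)&(h<125)&(s>120)&(v>50))):
        m=m&(c['z_map']>0)
        n,l,st,ce=cv2.connectedComponentsWithStats(m.astype(np.uint8))
        for i in range(1,n):
            if st[i,4]>40:
                q=P[l==i]; print(nm,st[i],np.round(np.median(q,0),3),np.round(np.percentile(q,2,0),3),np.round(np.percentile(q,98,0),3))
E
```

```text
{'time_s': 0.1, 'qpos': array([-1.26960749e+00,  3.00414560e-01,  1.52151465e+00, -6.38033911e-06,
        1.32070864e+00, -6.66103149e-02]), 'joint_vel': array([ 0.00080087, -0.00124111, -0.00033729,  0.00059555,  0.00214088,
       -0.00190842]), 'tau': array([ 1.17676507e-03, -5.32645547e+01, -3.53283548e+01,  7.09357113e-02,
        2.34822108e-02, -3.42755345e-05]), 'ee_pos': array([ 0.19767946, -0.51299361,  0.20494545]), 'eef_rot': array([-3.14054936e+00, -6.34031515e-05,  3.67800696e-01]), 'force': array([ 0.25052645,  0.06646914, -0.00781098]), 'moment': array([-0.03553182,  0.01214917,  0.02039059]), 'grip_force': 0.0, 'grip_width': 0.09418336797493496}
red [255 187   8  20 135] [ 0.545 -0.151  0.16 ] [ 0.534 -0.161  0.128] [ 0.55  -0.145  0.178]
red [ 91 192  18   9  73] [ 0.728 -0.497  0.106] [ 0.711 -0.508  0.099] [ 0.745 -0.487  0.113]
red [178 250  36  27 389] [ 0.703 -0.228  0.022] [ 0.689 -0.277  0.01 ] [ 0.712 -0.181  0.029]
red [500 253  33  18 181] [0.346 0.391 0.103] [0.326 0.37  0.076] [0.355 0.43  0.111]
blue [    0     0   198   169 22137] [ 0.178 -1.275 -0.10
[... 3451 characters left out ...]
26 124] [0.618 0.327 0.001] [ 0.589  0.301 -0.004] [0.677 0.345 0.008]
blue [202 288  21  10  71] [0.613 0.279 0.001] [ 0.591  0.261 -0.005] [0.642 0.302 0.005]
blue [209 298  39  29 229] [0.53  0.296 0.001] [ 0.498  0.261 -0.004] [0.575 0.351 0.007]
blue [201 300  19  21  83] [0.578 0.324 0.002] [ 0.561  0.293 -0.003] [0.595 0.354 0.007]
blue [246 306  26  16 126] [0.473 0.257 0.001] [ 0.453  0.223 -0.005] [0.504 0.286 0.006]
blue [198 325  58  52 988] [0.452 0.403 0.02 ] [ 0.401  0.311 -0.001] [0.496 0.464 0.029]
blue [288 371  14  13  53] [0.278 0.343 0.001] [ 0.258  0.333 -0.003] [0.292 0.355 0.005]
blue [299 376  13  12  46] [0.249 0.339 0.002] [ 0.242  0.322 -0.003] [0.255 0.352 0.005]
```

View pics/s1.png

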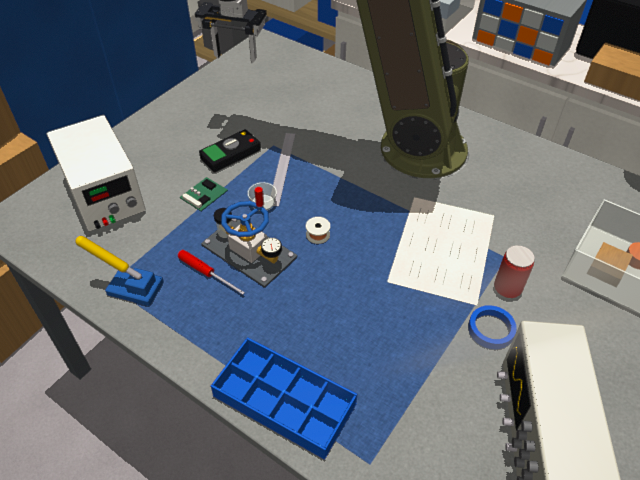

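View pics/d1.png

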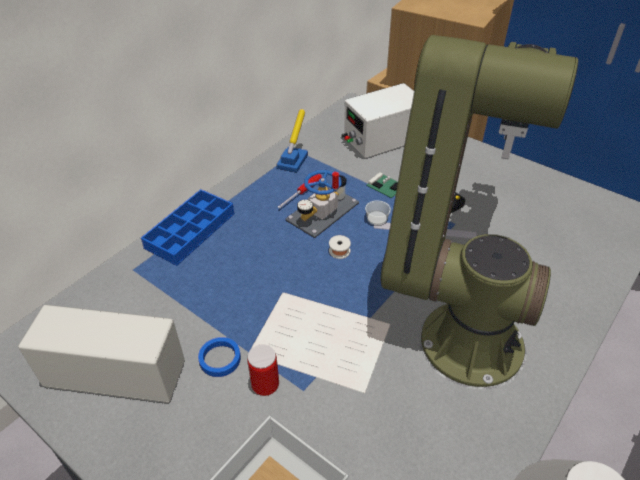

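The scene view shows the wheel at about (245,220) with the red handle at (259,197). The side view shows the handle at (336,180) and the gauge at (305,208). Next I fit the hub and the axis of the unit.

Run:
```python
from h import *
from scipy.optimize import least_squares
A=[]
for fn in ('s1','d1'):
    c=dict(np.load(f'pics/{fn}.png.npz')); P=cloud(c); f=cv2.cvtColor(c['frame'],cv2.COLOR_RGB2HSV); h,s,v=f[...,0],f[...,1],f[...,2]
    reg=(c['z_map']>0)&(np.hypot(P[...,0]-.58,P[...,1]+.13)<.16)
    m=reg&(h>98)&(h<128)&(s>120)&(P[...,2]>.1)&(P[...,2]<.135)
    q=P[m]; 
    r=least_squares(lambda p:np.hypot(q[:,0]-p[0],q[:,1]-p[1])-.05,[.57,-.13],loss='soft_l1',f_scale=.003).x
    print(fn,len(q),'hub',r,np.median(q[:,2]))
    m=reg&(P[...,2]>.004)&(P[...,2]<.02)&(v<110)&(s<90)
    q=P[m][:,:2].astype(np.float32); print(len(q),cv2.minAreaRect(q))
    A.append(cv2.resize(c['frame'][150:300,170:370] if fn=='s1' else c['frame'][140:290,230:430],(400,300),interpolation=cv2.INTER_CUBIC))
    # red handle
    m=reg&((h<8)|(h>172))&(s>120)&(P[...,2]>.128); q=P[m]
    r=least_squares(lambda p:np.hypot(q[:,0]-p[0],q[:,1]-p[1])-.01,[.54,-.155],loss='soft_l1',f_scale=.003).x
    top=P[m&(P[...,2]>.172)]; print('handle',r,len(q),q[:,2].min(),q[:,2].max(),top.mean(0))
cv2.imwrite('pics/crop.png',np.hstack(A)[:,:,::-1])
```

```text
s1 732 hub [ 0.5902589  -0.15742462] 0.12099625270967176
1731 ((0.5768412351608276, -0.15191462635993958), (0.21359948813915253, 0.2539547085762024), 80.33699798583984)
handle [ 0.53869393 -0.15605586] 137 0.12819429441327412 0.1807371596254044 [ 0.54073989 -0.15295837  0.17529328]
d1 340 hub [ 0.5849138  -0.16020659] 0.12217186515001056
684 ((0.5789097547531128, -0.15681996941566467), (0.21698252856731415, 0.26464930176734924), 82.5302734375)
handle [ 0.53791541 -0.15545279] 84 0.1318337434121513 0.17945462275709065 [ 0.53359286 -0.15362366  0.17571279]
```

View pics/crop.png

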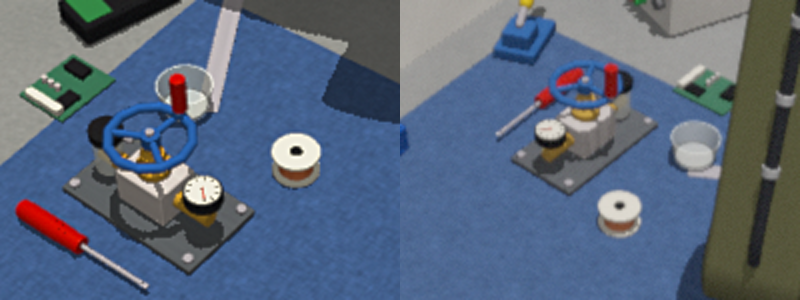

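Request:
send_rows --rows '[{"roll": 7.0,"jaw": -1},{"roll": 7.0},{"roll": 7.07},{"dx": 25,"dy": -25},{"dx": 27,"dy": -27},{"dx": 27,"dy": -27},{"dx": 27,"dy": -27},{"dx": 27,"dy": -27},{"dx": 27,"dy": -27},{"dx": 27,"dy": -27},{"dx": 27,"dy": -27},{"dx": 27,"dy": -27}]' --force 30

```text
invalid input at $.rows[0]: expected keys dx, dy, dz, roll, jaw
```

Run:
```python
from h import *
def ray(c,u,v,h):
    a=unproj(c,u,v,.5);b=unproj(c,u,v,1.); return a+(b-a)*(h-a[2])/(b[2]-a[2])
s=dict(np.load('pics/s1.png.npz'));d=dict(np.load('pics/d1.png.npz'))
for c,pts in ((s,[(202.5,243.5),(265,284),(296.5,256.5)]),(d,[(287.5,218.5),(315,235),(358.5,202.5)])):
    q=[ray(c,u,v,.01) for u,v in pts]; print(np.round(q,3))
    for i in (0,1): e=q[i+1]-q[i]; print(np.linalg.norm(e),np.degrees(np.arctan2(e[1],e[0])))
o=get_obs(); print(o['time_s'],o['ee_pos'],o['eef_rot'],o['qpos'],o['force'])
save('wrist','w1.png')
```

```text
[[ 0.641 -0.261  0.01 ]
 [ 0.649 -0.059  0.01 ]
 [ 0.54  -0.05   0.01 ]]
0.20222013075174902 87.87292805186372
0.10913468784145021 174.92271284559834
[[ 0.644 -0.064  0.01 ]
 [ 0.533 -0.058  0.01 ]
 [ 0.518 -0.256  0.01 ]]
0.11092162379291078 177.0720487581394
0.19815722306564543 -94.58519138026628
0.1 [ 0.19767946 -0.51299361  0.20494545] [-3.14054936e+00 -6.34031515e-05  3.67800696e-01] [-1.26960749e+00  3.00414560e-01  1.52151465e+00 -6.38033911e-06
  1.32070864e+00 -6.66103149e-02] [ 0.25052645  0.06646914 -0.00781098]
```

View pics/w1.png

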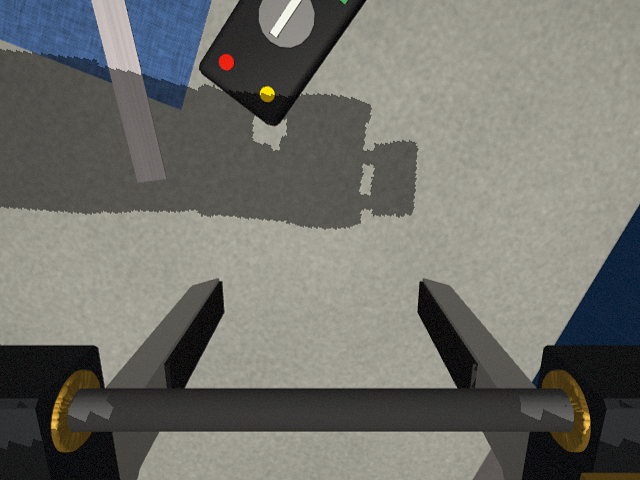

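The wrist view still shows the start pose, with the meter at the top and the handle not in view, because the call was refused. The unit's y runs at about 87°, so its +x is at about -3°, and the valve starts about π open.

Request:
send_rows --rows '[{"dx": 0,"dy": 0,"dz": 0,"roll": 7.0,"jaw": -1},{"dx": 0,"dy": 0,"dz": 0,"roll": 7.0,"jaw": -1},{"dx": 0,"dy": 0,"dz": 0,"roll": 7.07,"jaw": -1},{"dx": 25,"dy": -25,"dz": 0,"roll": 0,"jaw": -1},{"dx": 27,"dy": -27,"dz": 0,"roll": 0,"jaw": -1},{"dx": 27,"dy": -27,"dz": 0,"roll": 0,"jaw": -1},{"dx": 27,"dy": -27,"dz": 0,"roll": 0,"jaw": -1},{"dx": 27,"dy": -27,"dz": 0,"roll": 0,"jaw": -1},{"dx": 27,"dy": -27,"dz": 0,"roll": 0,"jaw": -1},{"dx": 27,"dy": -27,"dz": 0,"roll": 0,"jaw": -1},{"dx": 27,"dy": -27,"dz": 0,"roll": 0,"jaw": -1},{"dx": 27,"dy": -27,"dz": 0,"roll": 0,"jaw": -1}]' --force 30

```text
time_s: 1.15
ee_pos: [0.4397, -0.2706, 0.2054]
eef_rot: [-3.142, 0.0, -0.0]
force: [0.1, 0.2, -0.4]
grip_width: 0.094
grip_force: 0.0
```

```bash
cat > w.py <<'E'
from h import *
from scipy.optimize import least_squares
import sys
o=get_obs(); print(o['time_s'],np.round(o['ee_pos'],4),np.round(o['eef_rot'],4),np.round(o['qpos'],3),np.round(o['force'],1))
c=save('wrist',sys.argv[1]); P=cloud(c); f=cv2.cvtColor(c['frame'],cv2.COLOR_RGB2HSV); h,s,v=f[...,0],f[...,1],f[...,2]
reg=(c['z_map']>0)&(np.hypot(P[...,0]-.58,P[...,1]+.15)<.16)
q=P[reg&(h>98)&(h<128)&(s>120)&(P[...,2]>.1)&(P[...,2]<.135)]
if len(q): print('hub',len(q),least_squares(lambda p:np.hypot(q[:,0]-p[0],q[:,1]-p[1])-.05,[.588,-.159],loss='soft_l1',f_scale=.003).x,np.median(q[:,2]))
m=reg&((h<8)|(h>172))&(s>120)&(P[...,2]>.128)
q=P[m&(P[...,2]>.17)]
if len(q): print('handle top',len(q),q.mean(0),q.min(0),q.max(0))
E
python3 w.py w2.png
```

```text
1.15 [ 0.4397 -0.2706  0.2054] [-3.1415e+00  1.0000e-04 -0.0000e+00] [-0.623  0.225  1.616 -0.     1.301  0.948] [ 0.1  0.2 -0.4]
hub 5884 [ 0.597481   -0.16162395] 0.12217755851978504
handle top 1424 [ 0.53882216 -0.15630343  0.17520144] [ 0.44089783 -0.22305042  0.17005027] [ 0.5490283  -0.14516233  0.31761536]
```

View pics/w2.png

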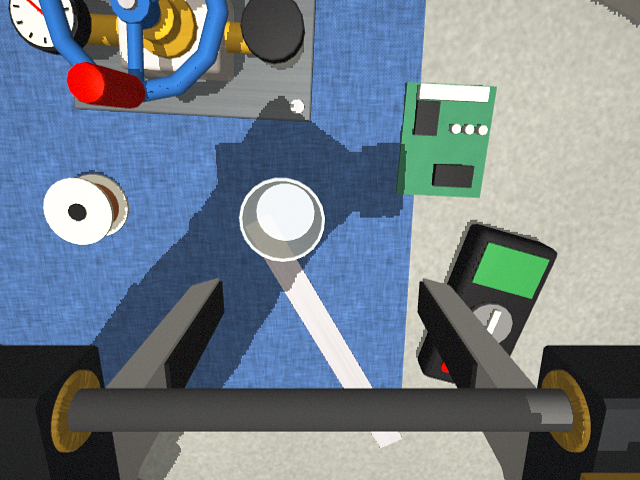

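Wrist view: handle top at (90,83), hub cap at (133,5), gauge to the left. I move to just short of the handle for a closer fit.

Request:
send_rows --rows '[{"dx": 10,"dy": -20,"dz": 0,"roll": 0,"jaw": -1},{"dx": 10,"dy": -25,"dz": 0,"roll": 0,"jaw": -1},{"dx": 10,"dy": -25,"dz": 0,"roll": 0,"jaw": -1},{"dx": 10,"dy": -25,"dz": 0,"roll": 0,"jaw": -1},{"dx": 0,"dy": -20,"dz": 0,"roll": 0,"jaw": -1},{"dx": 0,"dy": 0,"dz": 0,"roll": 0,"jaw": -1}]'

```text
time_s: 1.7
ee_pos: [0.4789, -0.1545, 0.2053]
eef_rot: [-3.141, 0.0, 0.003]
force: [-0.7, -1.0, -0.2]
grip_width: 0.0942
grip_force: 0.0
```

```bash
python3 w.py w3.png
```

```text
1.7 [ 0.4789 -0.1545  0.2053] [-3.141e+00  4.000e-04  2.900e-03] [-0.385  0.196  1.651  0.     1.295  1.183] [-0.7 -1.  -0.2]
hub 10848 [ 0.58792875 -0.15849833] 0.12213669650501288
handle top 1168 [ 0.53653283 -0.15420897  0.18142521] [ 0.47190465 -0.20902576  0.17004893] [ 0.54910472 -0.09807651  0.32720373]
```

View pics/w3.png

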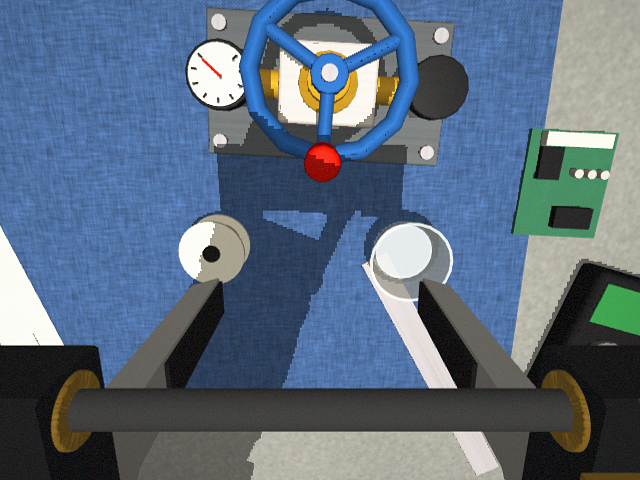

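Straight above: handle top at (322,162), hub at (330,72), gauge to the left. The plate is tilted about 3°. The hub is at (0.588,-0.158) and the handle at (0.539,-0.155), which gives r = 49 mm and matches the text. Now I grasp.

Request:
send_rows --rows '[{"dx": 20,"dy": 0,"dz": 0,"roll": 0,"jaw": -1},{"dx": 25,"dy": 0,"dz": 0,"roll": 0,"jaw": -1},{"dx": 15,"dy": 0.5,"dz": 10,"roll": 0,"jaw": -1},{"dx": 0,"dy": 0,"dz": 25,"roll": 0,"jaw": -1},{"dx": 0,"dy": 0,"dz": 25,"roll": 0,"jaw": -1},{"dx": 0,"dy": 0,"dz": 10,"roll": 0,"jaw": -1},{"dx": 0,"dy": 0,"dz": 0,"roll": 0,"jaw": 1},{"dx": 0,"dy": 0,"dz": 0,"roll": 0,"jaw": 1},{"dx": 0,"dy": 0,"dz": 0,"roll": 0,"jaw": 1},{"dx": 0,"dy": 0,"dz": 0,"roll": 0,"jaw": 1},{"dx": 0,"dy": 0,"dz": 0,"roll": 0,"jaw": 1},{"dx": 0,"dy": 0,"dz": 0,"roll": 0,"jaw": 1}]' --force 30

```text
time_s: 2.75
ee_pos: [0.539, -0.1578, 0.1362]
eef_rot: [3.141, -0.001, 0.0]
force: [-0.8, 0.3, -0.5]
grip_width: 0.0574
grip_force: 0.0
```

Request:
send_rows --rows '[{"dx": 0,"dy": 0,"dz": 0,"roll": 0,"jaw": 1},{"dx": 0,"dy": 0,"dz": 0,"roll": 0,"jaw": 1},{"dx": 0,"dy": 0,"dz": 0,"roll": 0,"jaw": 1},{"dx": 0,"dy": 0,"dz": 0,"roll": 0,"jaw": 1},{"dx": 0,"dy": 0,"dz": 0,"roll": 0,"jaw": 1},{"dx": 0,"dy": 0,"dz": 0,"roll": 0,"jaw": 1}]'

```text
time_s: 3.25
ee_pos: [0.5387, -0.1575, 0.1354]
eef_rot: [-3.141, 0.0, 0.0]
force: [0.2, 1.0, 1.0]
grip_width: 0.0195
grip_force: 30.0
```

```bash
cat > plan.py <<'E'
# usage: plan.py deg_from step n : rows about hub, yaw 0; world angle of handle
import sys, numpy as np
a,s,n=map(float,sys.argv[1:4]); R=50.
t=np.radians(a+s*np.arange(int(n)+1)); x=R*np.cos(t); y=R*np.sin(t)
for i in range(int(n)): print(round(a+s*(i+1),1), round(x[i+1]-x[i],1), round(-(y[i+1]-y[i]),1))
E
python3 plan.py 176 -15 24
python3 -c "
from station import *;o=get_obs();print(o['ee_pos'],o['eef_rot'],o['force'],o['grip_force'])"
```

```text
161.0 2.6 -12.8
146.0 5.8 -11.7
131.0 8.6 -9.8
116.0 10.9 -7.2
101.0 12.4 -4.1
86.0 13.0 -0.8
71.0 12.8 2.6
56.0 11.7 5.8
41.0 9.8 8.6
26.0 7.2 10.9
11.0 4.1 12.4
-4.0 0.8 13.0
-19.0 -2.6 12.8
-34.0 -5.8 11.7
-49.0 -8.6 9.8
-64.0 -10.9 7.2
-79.0 -12.4 4.1
-94.0 -13.0 0.8
-109.0 -12.8 -2.6
-124.0 -11.7 -5.8
-139.0 -9.8 -8.6
-154.0 -7.2 -10.9
-169.0 -4.1 -12.4
-184.0 -0.8 -13.0
[ 0.53872287 -0.15751053  0.13542888] [-3.14123129e+00  1.41210945e-04  9.47037763e-05] [0.15173714 0.98426837 0.95830156] 30.001510083675385
```

Request:
send_rows --rows '[{"dx": 2.6,"dy": -12.8,"dz": 0,"roll": 0,"jaw": 1},{"dx": 5.8,"dy": -11.7,"dz": 0,"roll": 0,"jaw": 1},{"dx": 8.6,"dy": -9.8,"dz": 0,"roll": 0,"jaw": 1},{"dx": 10.9,"dy": -7.2,"dz": 0,"roll": 0,"jaw": 1},{"dx": 12.4,"dy": -4.1,"dz": 0,"roll": 0,"jaw": 1},{"dx": 13.0,"dy": -0.8,"dz": 0,"roll": 0,"jaw": 1},{"dx": 0,"dy": 0,"dz": 0,"roll": 0,"jaw": 1},{"dx": 0,"dy": 0,"dz": 0,"roll": 0,"jaw": 1}]'

```text
time_s: 3.92
ee_pos: [0.5928, -0.1097, 0.1355]
eef_rot: [-3.14, -0.001, 0.001]
force: [3.9, 10.2, 1.5]
grip_width: 0.0195
grip_force: 30.0
```

```bash
python3 w.py w4.png; python3 -c "
from station import *;o=get_obs();print(o['ee_pos'],o['eef_rot'],o['force'],o['grip_force'],o['grip_width'])"
```

```text
3.9167 [ 0.5928 -0.1097  0.1355] [-3.1396e+00 -1.1000e-03  1.0000e-03] [-0.245  0.478  1.443  0.002  1.22   1.324] [ 3.9 10.2  1.5]
hub 12145 [ 0.58725424 -0.15536953] 0.12205194068437668
handle top 1888 [ 0.59507164 -0.10874341  0.17464416] [ 0.58425383 -0.11881841  0.1700597 ] [ 0.6035151  -0.09923789  0.1959238 ]
[ 0.59250427 -0.10970726  0.13548028] [-3.13948807e+00 -9.48435832e-04  9.16540729e-04] [ 3.37347192 11.34544605  2.4785663 ] 30.00036746263504 0.019590206596788562
```

View pics/w4.png

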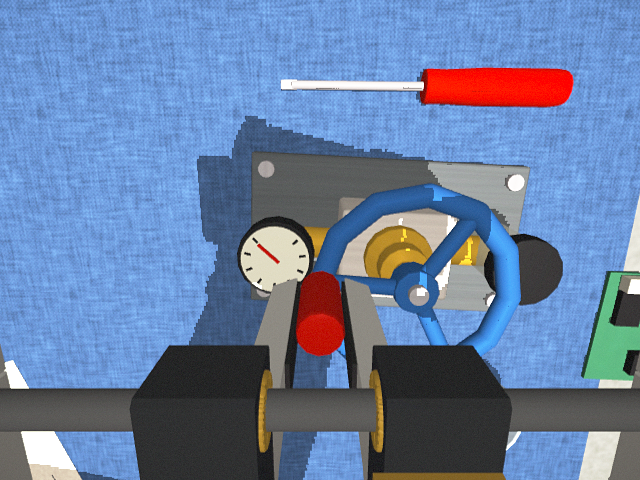

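The wheel has turned: the handle is held at (320,310), with the hub at (418,290). I carry on clockwise towards the stop.

Request:
send_rows --rows '[{"dx": 12.8,"dy": 1.8,"dz": 0,"roll": 0,"jaw": 1},{"dx": 11.7,"dy": 5.8,"dz": 0,"roll": 0,"jaw": 1},{"dx": 9.8,"dy": 8.6,"dz": 0,"roll": 0,"jaw": 1},{"dx": 7.2,"dy": 10.9,"dz": 0,"roll": 0,"jaw": 1},{"dx": 4.1,"dy": 12.4,"dz": 0,"roll": 0,"jaw": 1},{"dx": 0,"dy": 0,"dz": 0,"roll": 0,"jaw": 1},{"dx": 0,"dy": 0,"dz": 0,"roll": 0,"jaw": 1}]'

```text
time_s: 4.55
ee_pos: [0.6379, -0.1516, 0.1355]
eef_rot: [3.141, -0.002, -0.001]
force: [5.9, -1.2, -0.0]
grip_width: 0.0195
grip_force: 30.0
```

Request:
send_rows --rows '[{"dx": 0.5,"dy": 5,"dz": 0,"roll": 0,"jaw": 1},{"dx": 0.3,"dy": 5,"dz": 0,"roll": 0,"jaw": 1},{"dx": 0,"dy": 2,"dz": 0,"roll": 0,"jaw": 1},{"dx": 0,"dy": 0,"dz": 0,"roll": 0,"jaw": 1},{"dx": 0,"dy": 0,"dz": 0,"roll": 0,"jaw": 1}]'

```text
time_s: 4.97
ee_pos: [0.6385, -0.1621, 0.1355]
eef_rot: [-3.141, -0.001, 0.0]
force: [5.5, 2.5, -0.7]
grip_width: 0.0195
grip_force: 30.0
```

Request:
send_rows --rows '[{"dx": 0.5,"dy": 1.5,"dz": 0,"roll": 0,"jaw": 1},{"dx": 0,"dy": 1,"dz": 0,"roll": 0,"jaw": 1},{"dx": 0,"dy": 0,"dz": 0,"roll": 0,"jaw": 1},{"dx": 0,"dy": 0,"dz": 0,"roll": 0,"jaw": 1}]'

```text
time_s: 5.3
ee_pos: [0.6386, -0.1624, 0.1354]
eef_rot: [-3.138, 0.001, 0.001]
force: [0.3, 15.4, 2.1]
grip_width: 0.0191
grip_force: 30.0
```

The valve is on its stop: 15 N of reaction at the predicted angle, about -3.3°. Before winding back I dwell briefly and get the anticlockwise rows.

Request:
send_rows --rows '[{"dx": 0,"dy": 0,"dz": 0,"roll": 0,"jaw": 1},{"dx": 0,"dy": 0,"dz": 0,"roll": 0,"jaw": 1},{"dx": 0,"dy": 0,"dz": 0,"roll": 0,"jaw": 1},{"dx": 0,"dy": -2.4,"dz": 0,"roll": 0,"jaw": 1}]'

```text
time_s: 5.63
ee_pos: [0.6386, -0.1617, 0.1355]
eef_rot: [-3.141, 0.0, 0.001]
force: [1.1, -1.7, 0.5]
grip_width: 0.0197
grip_force: 30.0
```

```bash
python3 plan.py -3 15 24
```

```text
12.0 -1.0 -13.0
27.0 -4.4 -12.3
42.0 -7.4 -10.8
57.0 -9.9 -8.5
72.0 -11.8 -5.6
87.0 -12.8 -2.4
102.0 -13.0 1.0
117.0 -12.3 4.4
132.0 -10.8 7.4
147.0 -8.5 9.9
162.0 -5.6 11.8
177.0 -2.4 12.8
192.0 1.0 13.0
207.0 4.4 12.3
222.0 7.4 10.8
237.0 9.9 8.5
252.0 11.8 5.6
267.0 12.8 2.4
282.0 13.0 -1.0
297.0 12.3 -4.4
312.0 10.8 -7.4
327.0 8.5 -9.9
342.0 5.6 -11.8
357.0 2.4 -12.8
```

Request:
send_rows --rows '[{"dx": -1.0,"dy": -13.0,"dz": 0,"roll": 0,"jaw": 1},{"dx": -4.4,"dy": -12.3,"dz": 0,"roll": 0,"jaw": 1},{"dx": -7.4,"dy": -10.8,"dz": 0,"roll": 0,"jaw": 1},{"dx": -9.9,"dy": -8.5,"dz": 0,"roll": 0,"jaw": 1},{"dx": -11.8,"dy": -5.6,"dz": 0,"roll": 0,"jaw": 1},{"dx": -12.8,"dy": -2.4,"dz": 0,"roll": 0,"jaw": 1},{"dx": -13.0,"dy": 1.0,"dz": 0,"roll": 0,"jaw": 1},{"dx": -12.3,"dy": 4.4,"dz": 0,"roll": 0,"jaw": 1},{"dx": -10.8,"dy": 7.4,"dz": 0,"roll": 0,"jaw": 1},{"dx": -8.5,"dy": 9.9,"dz": 0,"roll": 0,"jaw": 1},{"dx": -5.6,"dy": 11.8,"dz": 0,"roll": 0,"jaw": 1},{"dx": -2.4,"dy": 12.8,"dz": 0,"roll": 0,"jaw": 1}]'

```text
time_s: 6.63
ee_pos: [0.5385, -0.1577, 0.1355]
eef_rot: [-3.141, -0.001, 0.0]
force: [12.5, 3.7, -6.1]
grip_width: 0.0197
grip_force: 30.0
```

Request:
send_rows --rows '[{"dx": 0,"dy": 0,"dz": 0,"roll": 0,"jaw": 1},{"dx": 0,"dy": 0,"dz": 0,"roll": 0,"jaw": 1},{"dx": 0,"dy": 0,"dz": 0,"roll": 0,"jaw": 1}]'

```text
time_s: 6.88
ee_pos: [0.5387, -0.1579, 0.1354]
eef_rot: [3.141, 0.001, -0.0]
force: [0.1, -0.6, 0.6]
grip_width: 0.0196
grip_force: 30.0
```

Request:
send_rows --rows '[{"dx": 1.0,"dy": 13.0,"dz": 0,"roll": 0,"jaw": 1},{"dx": 4.4,"dy": 12.3,"dz": 0,"roll": 0,"jaw": 1},{"dx": 7.4,"dy": 10.8,"dz": 0,"roll": 0,"jaw": 1},{"dx": 9.9,"dy": 8.5,"dz": 0,"roll": 0,"jaw": 1},{"dx": 11.8,"dy": 5.6,"dz": 0,"roll": 0,"jaw": 1},{"dx": 12.8,"dy": 2.4,"dz": 0,"roll": 0,"jaw": 1},{"dx": 13.0,"dy": -1.0,"dz": 0,"roll": 0,"jaw": 1},{"dx": 12.3,"dy": -4.4,"dz": 0,"roll": 0,"jaw": 1},{"dx": 10.8,"dy": -7.4,"dz": 0,"roll": 0,"jaw": 1},{"dx": 8.5,"dy": -9.9,"dz": 0,"roll": 0,"jaw": 1},{"dx": 5.6,"dy": -11.8,"dz": 0,"roll": 0,"jaw": 1},{"dx": 2.4,"dy": -12.8,"dz": 0,"roll": 0,"jaw": 1}]'

```text
time_s: 7.88
ee_pos: [0.6388, -0.1633, 0.1354]
eef_rot: [3.141, 0.002, -0.0]
force: [-10.0, -4.3, 3.2]
grip_width: 0.0197
grip_force: 30.0
```

Request:
send_rows --rows '[{"dx": 0,"dy": 0,"dz": 0,"roll": 0,"jaw": 1},{"dx": 0,"dy": 0,"dz": 0,"roll": 0,"jaw": 1},{"dx": 0,"dy": 0,"dz": 0,"roll": 0,"jaw": 1}]'

```text
time_s: 8.13
ee_pos: [0.6386, -0.1629, 0.1354]
eef_rot: [3.142, 0.001, 0.0]
force: [-5.1, -0.2, 2.3]
grip_width: 0.0193
grip_force: 30.0
```

One turn is done and the handle is still held. Now the second turn.

Request:
send_rows --rows '[{"dx": -1.0,"dy": -13.0,"dz": 0,"roll": 0,"jaw": 1},{"dx": -4.4,"dy": -12.3,"dz": 0,"roll": 0,"jaw": 1},{"dx": -7.4,"dy": -10.8,"dz": 0,"roll": 0,"jaw": 1},{"dx": -9.9,"dy": -8.5,"dz": 0,"roll": 0,"jaw": 1},{"dx": -11.8,"dy": -5.6,"dz": 0,"roll": 0,"jaw": 1},{"dx": -12.8,"dy": -2.4,"dz": 0,"roll": 0,"jaw": 1},{"dx": -13.0,"dy": 1.0,"dz": 0,"roll": 0,"jaw": 1},{"dx": -12.3,"dy": 4.4,"dz": 0,"roll": 0,"jaw": 1},{"dx": -10.8,"dy": 7.4,"dz": 0,"roll": 0,"jaw": 1},{"dx": -8.5,"dy": 9.9,"dz": 0,"roll": 0,"jaw": 1},{"dx": -5.6,"dy": 11.8,"dz": 0,"roll": 0,"jaw": 1},{"dx": -2.4,"dy": 12.8,"dz": 0,"roll": 0,"jaw": 1}]'

```text
time_s: 9.13
ee_pos: [0.5386, -0.1572, 0.1354]
eef_rot: [-3.14, 0.0, 0.001]
force: [6.8, 4.5, -1.6]
grip_width: 0.0194
grip_force: 30.0
```

Request:
send_rows --rows '[{"dx": 1.0,"dy": 13.0,"dz": 0,"roll": 0,"jaw": 1},{"dx": 4.4,"dy": 12.3,"dz": 0,"roll": 0,"jaw": 1},{"dx": 7.4,"dy": 10.8,"dz": 0,"roll": 0,"jaw": 1},{"dx": 9.9,"dy": 8.5,"dz": 0,"roll": 0,"jaw": 1},{"dx": 11.8,"dy": 5.6,"dz": 0,"roll": 0,"jaw": 1},{"dx": 12.8,"dy": 2.4,"dz": 0,"roll": 0,"jaw": 1},{"dx": 13.0,"dy": -1.0,"dz": 0,"roll": 0,"jaw": 1},{"dx": 12.3,"dy": -4.4,"dz": 0,"roll": 0,"jaw": 1},{"dx": 10.8,"dy": -7.4,"dz": 0,"roll": 0,"jaw": 1},{"dx": 8.5,"dy": -9.9,"dz": 0,"roll": 0,"jaw": 1},{"dx": 5.6,"dy": -11.8,"dz": 0,"roll": 0,"jaw": 1},{"dx": 2.4,"dy": -12.8,"dz": 0,"roll": 0,"jaw": 1}]'

```text
time_s: 10.13
ee_pos: [0.6388, -0.1634, 0.1354]
eef_rot: [3.14, 0.002, -0.001]
force: [-11.3, -4.5, 3.6]
grip_width: 0.0193
grip_force: 30.0
```

Request:
send_rows --rows '[{"dx": 0,"dy": 0,"dz": 0,"roll": 0,"jaw": 1},{"dx": 0,"dy": 0,"dz": 0,"roll": 0,"jaw": 1},{"dx": 0,"dy": 0,"dz": 0,"roll": 0,"jaw": 1},{"dx": 0,"dy": 0,"dz": 0,"roll": 0,"jaw": 1},{"dx": 0,"dy": 0,"dz": 0,"roll": 0,"jaw": 1},{"dx": 0,"dy": 0,"dz": 0,"roll": 0,"jaw": 1}]'

```text
time_s: 10.63
ee_pos: [0.6386, -0.1632, 0.1354]
eef_rot: [3.141, 0.001, -0.0]
force: [-4.9, -0.7, 2.1]
grip_width: 0.0196
grip_force: 30.0
```

```bash
python3 w.py w5.png
```

```text
10.6333 [ 0.6386 -0.1632  0.1354] [ 3.1413e+00  1.0000e-03 -2.0000e-04] [-3.060e-01  6.020e-01  1.253e+00 -1.000e-03  1.287e+00  1.266e+00] [-4.9 -0.7  2.1]
hub 5099 [ 0.59217525 -0.15866463] 0.12246129271349789
handle top 1871 [ 0.6408502  -0.16246103  0.174681  ] [ 0.62989893 -0.17222731  0.17000361] [ 0.64971986 -0.15271092  0.17708097]
```

View pics/w5.png

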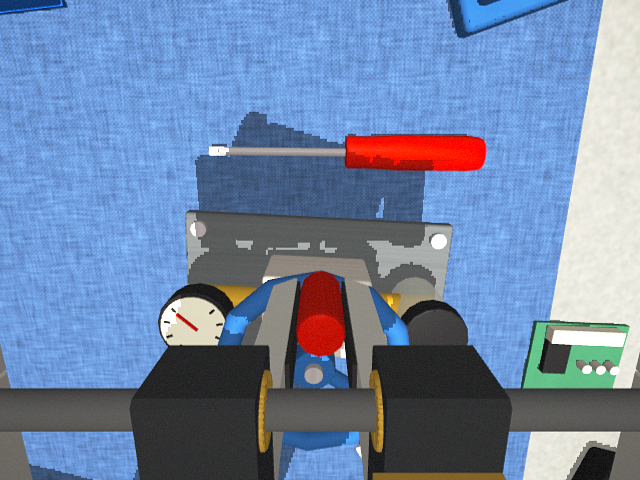

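The handle is held between the pads at (322,310), on the +x side of the hub at (314,375). It is within about 1° of two turns from the stop and at rest, with 30 N of grip.

```bash
python3 -c "
from station import *;print(hand_in())"
```

```text
the job is handed in; nothing more can be done
None
```

I wound the valve shut onto its stop, then back two full turns (within about 1° by the measured arm position), and handed the job in with the fingers still holding the red handle at 30 N; the hand-in returned no verdict.

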